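# Put the tall spice jar away in the slope-topped spice bin

## Robot

A 7-joint arm with a two-finger parallel gripper is mounted at the origin on a cart in front of the work surface, level with it; the furniture and walls round the work are solid. World frame = base frame: x ahead of the robot, y to its left, z up, the work surface at z = 0. Lengths are in m, angles in rad, forces in N, time in s.
With the tool pointing down it reaches from about 0.35 to 0.9 m from the base axis. Payload 8.1 kg.
Tool frame: the origin (TCP) lies at the centre of the arm's flange, where the gripper is bolted on; the fingertips stand 178 mm ahead of it and the grasp point (between the pads) lies 159 mm ahead of it; z points along the fingers, y is the line along which they close (so a half turn about z gives the same grasp; the last joint's range is limited). The gripper opens to 92 mm and grips with 3 to 60 N. Pads are 19 mm wide; open, the fingers measure 130 mm over their backs; the gripper's body (75 mm by 190 mm) begins 47 mm behind the grasp point.
Start: joints at [-1.322, 0.434, 0.025, 1.573, -0.012, 1.134, -0.075], TCP at [0.215, 0.587, 0.405] pointing down, gripper open.
Joint ranges: [-2.62, 2.62], [-0.44, 2.09], [-1.27, 1.32], [0.08, 2.57], [-1.32, 4.46], [0.12, 2], [-2.74, 2.74]. Speed limits (rad/s): [2.22, 2.22, 3.01, 3.01, 3.14, 3.14, 3.14].

## Interface

Orientations are given as a rotation vector (axis times angle).
In Python, from cell import arm gives the robot as it stands. The module is installed in compiled form; this text tells all that it offers.
- The arm moves only by the shell command python3 -m inch 'ROWS' [FORCE]. ROWS is text: rows parted by semicolons, each of 5 numbers parted by spaces: the shift along the tool's x, y, z in m, then the turn about the tool's z in rad, then the finger opening in m, from 0 to 0.0918. In form: x y z roll fingers; .... A call has 1 to 5 rows; each row is the pose to reach, as a shift and turn from the pose commanded when the call began, along the tool's axes at that moment; what a row does not reach only later rows make up. A row lasts 1/10 s, in which the tool goes at most 50 mm and 8.59 degrees, less where a joint would pass 70% of its speed; a pose out of reach is approached as far as the arm can. A call with a gripper value outside its range is refused whole. The fingers move at their own pace and stop on an object; FORCE is the grip in N (left out, the last holds). Time passes only in rows, so rows that repeat a pose let the fingers close. It gives the time, the measured TCP pose, the force, the opening and the grip force at its end, in the units of the state.
- arm.observe(): the state, without advancing time (a new reading comes with each control period).
- arm.get_image(name): name is "scene" or "top"; returns the picture (384x512x3 uint8, red, green, blue); there is no depth.
- arm.get_calibration(name): a dict with "intrinsics" (3x3 intrinsics, pixels), "pose" (4x4, takes a point from camera to world coordinates). Camera axes: x right, y up, looking along -z (the intrinsics and any distortion apply to the point x, -y, -z); pixel columns grow to the right and rows downward; lengths in m; the calibration is good to about 2 mm. A picture is of the moment at which its call begins. get_calibration takes no time and is no camera call.
- arm.sign_off(): hands the job in; it is judged then, once.
Trained networks look in the newest picture that a camera, given by its name, has taken for a name from the list of things; names that differ only in an ending like _2 or _b are one class to them, and where a whole thing is asked for, a point or a joint stands for the part that bears it (a point fixed in the world has none). Each returns a list of dicts, best first, with "conf" (0 to 1); they miss things now and then, are a little off and sometimes report something else, mostly with a low value. They report only what shows in the picture. A call takes as long as a camera call. They do not tell look-alikes from the thing itself.
- arm.look_for(camera, query): "point" ([row, column] in pixels, amid what is visible of it).
- arm.silhouettes(camera, query): "region" (384x512 bool, what is visible of it) and "point" ([row, column] in pixels, amid what is visible of it).
- arm.place_of(camera, query): "point" ([row, column] in pixels: a listed point, or the origin of a listed thing).
The state is a dict: "clock": time; "joints": joint angles; "dq": joint speeds; "joint_efforts": joint torques, N m; "position": TCP position; "ee_rot": TCP orientation; "force": force on the tool from outside, world axes, zero at the start; "ft_torque": the same for the moment, N m; "width": opening from 0.0 (shut) to 1.0 (fully open); "gripper_force": force on a finger pad.
Only numpy, scipy, OpenCV 4.12 (cv2) and the standard library are available. Lean on these libraries where they do the work, as an engineer would, in place of code of your own. Each camera call takes 0.05 s, during which the arm holds its last target. There are 200 camera calls.

## Task

The tall spice jar was left out on the chopping board: put it away in the wooden spice bin. The bin's plain sliding panel has no handle, so press on it and slide it open, stand the jar upright on the bin's floor, let go of it, and slide the panel fully shut again. Do not knock over or shove about any of the other things, in the bin or out of it.

Things in the scene. Friction and masses are not known exactly. Their poses are not given: they have to be found in the camera images.
- bin: Fixed light-wood spice bin, 480 mm wide (its y), 220 deep (its x), 262 high. Origin: centre of its underside; x points to its back, y to its left end seen from the front, z up. Inside: floor at z = 10 mm, one space, x from -98 to 98 mm, y from -228 to 228 mm. Its top front slopes: see the points below. Right half of the slope: fixed panel with vent holes; left half: plain sliding panel.
- slope_foot (a point): Middle of the front edge of the bin's sloping top: bin x = -110, y = 0, z = 85 mm. From there the top rises backwards at 35 deg to x = 72, z = 212 mm. Its opening runs from 18 to 200 mm up the slope, between rails 20 mm thick. Fixed panel: y = -228 to -20 mm, flush with the rails, 6 mm thick. Sliding panel: covers y = -20 to 228 mm, its face 7 mm below the rails' face.
- shelf_edge (a point): Middle of the lower front edge of the fixed jar shelf that juts over the slope: bin x = -15, y = 0, z = 250 mm; the shelf runs back and the bin's full width from there, with a steel gallery (to z = 296 mm) and four small fixed jars (to 318 mm). A vertical gripper cannot work under it; a tool tilted about 35 deg, square to the slope, clears it.
- panel (a joint): How far the sliding panel is slid to the bin's right (-y), under the fixed panel: 0 shut, 0.195 m fully open (stop). Fully open, a strip of it from bin y = -20 to 33 mm stays in sight and y = 33 to 228 mm is clear. Drag about 2.5 N plus 4 N per m/s; it stays where left. Smooth wood 7 mm thick, no handle; closed fingertips pressed on it with 6 to 20 N carry it along.
- panel_face (a point): Centre of the sliding panel's outer face (260 mm along bin y, 198 mm up the slope; the rails hide the end 8 mm strips). It moves with the panel. Axes: x up the slope, y to the bin's left, z out of the face. Shut, it lies at bin x = -16.7, y = 98, z = 141.8 mm.
- tall_jar: The tall spice jar: glass with brown contents and pale wooden lid, 47 mm diameter, 85 mm high (the small jars are 55 mm); its sides can be gripped anywhere. Stands upright on the chopping board. Origin: centre of its underside, z up. In the bin it fits under the shut panel where its axis is at bin x = -38 mm or farther back.
- back_jar: Small spice jar, 45 mm diameter, 53 mm high, standing loose in the bin near its back wall. Origin: centre of its underside, z up.
- side_jar: Small spice jar, 45 mm diameter, 53 mm high, standing loose in the bin near its left end wall. Origin: centre of its underside, z up.
- board: Fixed wooden chopping board, 240 (its x) by 340 (its y) by 20 mm, left of the bin. Origin: centre of its underside.
- salt: Glass salt shaker with steel cap, 45 mm diameter, 81 mm high, upright on the chopping board. Origin: centre of its underside, z up.
- garlic: Garlic bulb, 60 mm across, 59 mm high, on the chopping board. Origin: centre of its underside.
- lemon: Lemon, 78 by 55 by 56 mm, on the chopping board. Origin: centre of its underside.
- pepper_mill: Wooden pepper mill, 58 mm diameter, 170 mm high, standing right of the robot near the worktop's front edge. Origin: centre of its underside, z up.
- mug: Orange mug, 81 mm diameter, 113 mm over its handle, 101 mm high, in front of the bin's right half. Origin: centre of its underside, z up.
Things that resemble listed ones, but are neither listed nor needed, are in the scene too. Leave any purple or red look-alike of the tall_jar alone.

How it is judged:
By the outcome, as a careful person would: the job done as asked, in the order asked, and still so for the second after the job is handed in, with the robot touching nothing.
It also fails if it takes over 72 s, if anything falls off the work surface, if the arm or the gripper's body presses on something with over 40 N, if the wrist force passes 120 N, or if a joint passes its speed limit or range.

## Working session

There is one attempt and no reset: what is moved stays moved. The work goes in short steps, Python scripts to look and compute and a shell command to move; the robot and the scene stay as the last step left them, time stands still between calls to the robot, and variables do not carry over. Pictures are saved under pics/ and viewed, at most 10 in all, crops included, and the job is handed in when it is done.

```bash
mkdir -p pics; python3 - <<'E'
from cell import arm
import cv2,numpy as np
s=arm.observe();print(s)
for c in("scene","top"):
    cv2.imwrite(f"pics/{c}0.png",arm.get_image(c)[...,::-1])
    k=arm.get_calibration(c);print(c,k["intrinsics"],k["pose"])
    for q in("bin","slope_foot","shelf_edge","panel_face","tall_jar","back_jar","side_jar","salt","garlic","lemon","mug","pepper_mill","board"):
        print(q,[(np.round(d["point"],1).tolist(),round(d["conf"],2)) for d in arm.place_of(c,q)])
E
```

```text
{'clock': 0.0, 'joints': array([-1.32159129,  0.43520569,  0.0249853 ,  1.57409472, -0.01158809,
        1.13402925, -0.07506325]), 'dq': array([-1.18306974e-03, -3.81195311e-05, -2.98925647e-04, -7.19421236e-04,
       -2.42955710e-04,  2.00172991e-03,  1.25701898e-03]), 'joint_efforts': array([-1.18351414e-03, -6.67831779e+01,  9.84234139e-01, -3.14480710e+01,
       -6.06541126e-02,  4.27555607e-02,  2.03461736e-04]), 'position': array([0.2153264 , 0.58648114, 0.40395657]), 'ee_rot': array([-5.49808048e-01, -3.09298482e+00,  2.49379548e-03]), 'force': array([0.53414151, 0.00896189, 0.04194639]), 'ft_torque': array([ 0.00375642, -0.04070844, -0.01264037]), 'gripper_force': 0.0, 'width': 1.0038527803096446}
scene [[383.58351674   0.         254.79750541]
 [  0.         383.58351674 189.43233429]
 [  0.           0.           1.        ]] [[-0.56647336  0.38233206 -0.73002064 -0.67829756]
 [-0.82369506 -0.28976779  0.48740237  0.8854726 ]
 [-0.02518691  0.87741485  0.47907077  0.93390392]
 [ 0.          0.          0.          1.        ]]
bin [([194.8, 286.8], 0.74)]
slope_foot [([1
[... 547 characters left out ...]
      1.        ]] [[ 0.44815478  0.70173504 -0.55382779 -0.54512917]
 [-0.89391676  0.34597284 -0.28498354 -0.47290234]
 [-0.00837356  0.62279268  0.7823421   1.63847008]
 [ 0.          0.          0.          1.        ]]
bin [([210.5, 318.9], 0.95)]
slope_foot [([221.0, 307.5], 0.82), ([213.9, 212.6], 0.21)]
shelf_edge [([176.1, 322.3], 0.89)]
panel_face [([182.1, 300.2], 0.61)]
tall_jar [([183.5, 131.7], 0.59), ([194.9, 183.7], 0.54), ([195.1, 138.8], 0.52)]
back_jar []
side_jar [([302.2, 371.3], 0.4)]
salt [([211.9, 210.2], 0.43)]
garlic [([191.6, 230.8], 0.53)]
lemon [([176.2, 192.3], 0.5)]
mug [([285.3, 328.2], 0.87)]
pepper_mill [([305.6, 376.0], 0.59)]
board [([192.7, 196.3], 0.98)]
```

View pics/scene0.png

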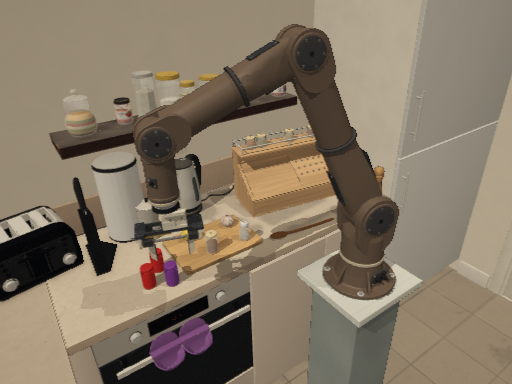

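View pics/top0.png

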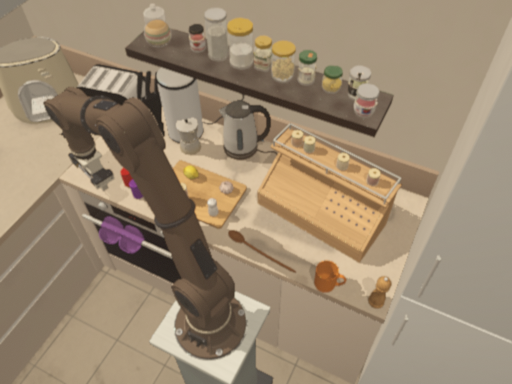

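The scene picture shows the tall jar on the board at about (row 243, col 212), with red and purple look-alikes at (275, 150) and (272, 172). The bin is centred near (175, 285). In the top picture the arm partly hides the jar, at about (190, 183), and the bin is near (195, 325).

```bash
cat > h.py <<'E'
import numpy as np,cv2
from scipy.optimize import least_squares
from scipy.spatial.transform import Rotation as R
from cell import arm
C={c:(arm.get_calibration(c)["intrinsics"],arm.get_calibration(c)["pose"]) for c in("scene","top")}
def proj(c,P):
    K,T=C[c];p=(np.atleast_2d(P)-T[:3,3])@T[:3,:3]; p=p*[1,-1,-1]; q=p@K.T; q=q[:,:2]/q[:,2:]; return q[:,::-1]
def ray(c,rc,z):
    K,T=C[c];d=np.linalg.inv(K)@[rc[1],rc[0],1]; d=T[:3,:3]@(d*[1,-1,-1]); o=T[:3,3]; return o+d*(z-o[2])/d[2]
def tri(obs):
    return least_squares(lambda P:np.concatenate([proj(c,P)[0]-rc for c,rc in obs]),[.5,.2,.1]).x
def bw(p,P): # bin->world
    c,s=np.cos(p[2]),np.sin(p[2]);P=np.atleast_2d(P);return np.c_[p[0]+c*P[:,0]-s*P[:,1],p[1]+s*P[:,0]+c*P[:,1],P[:,2]]
PT=dict(bin=[0,0,0],slope_foot=[-.11,0,.085],shelf_edge=[-.015,0,.25],panel_face=[-.0167,.098,.1418])
E
python3 - <<'E'
from h import *
O=[("scene","bin",[194.8,286.8]),("scene","slope_foot",[187.9,301]),("scene","shelf_edge",[148.9,289.6]),("scene","panel_face",[176.3,266.7]),
("top","bin",[210.5,318.9]),("top","slope_foot",[221,307.5]),("top","shelf_edge",[176.1,322.3]),("top","panel_face",[182.1,300.2])]
f=lambda p:np.concatenate([proj(c,bw(p,PT[q]))[0]-rc for c,q,rc in O])
for y0 in(-.8,0,.8):
    r=least_squares(f,[.6,0,y0],loss="soft_l1");print(r.x,r.cost,np.round(r.fun,1))
a,b=-1,1
for n,s,t,z in(("tall",[250.5,212.5],[194.9,183.7],.02),("salt",[237.3,242.6],[211.9,210.2],.02),("garlic",[226.7,226.2],[191.6,230.8],.02),("lemon",[237.9,192.8],[176.2,192.3],.02),("board",[243.9,213.9],[192.7,196.3],0)):
    print(n,ray("scene",s,z),ray("top",t,z),tri([("scene",s),("top",t)]))
print("mug",ray("top",[285.3,328.2],0),"mill",ray("top",[305.6,376],0))
# refine with a drawn model
p=min((least_squares(f,[.6,0,y],loss="soft_l1") for y in(-.8,0,.8)),key=lambda r:r.cost).x
np.save("bin.npy",p)
def su(u): return [-.11+u*np.cos(np.radians(35)),.085+u*np.sin(np.radians(35))]
L=[]
for y in(-.24,.24): L+=[[(-.11,y,0),(-.11,y,.085)],[(-.11,y,.085),(.072,y,.212)],[(-.015,y,.25),(.11,y,.25)]]
for P in((-.11,0),(-.11,.085),(.072,.212),(-.015,.25)): L+=[[(P[0],-.24,P[1]),(P[0],.24,P[1])]]
for u in(.018,.2): a=su(u);L+=[[(a[0],-.228,a[1]),(a[0],.228,a[1])]]
ims=[]
for c,(r0,r1,c0,c1) in(("scene",(110,230,210,350)),("top",(110,255,245,410))):
    im=arm.get_image(c)[r0:r1,c0:c1,::-1];k=4 if c=="scene" else 3.4;im=cv2.resize(im,None,fx=4,fy=4,interpolation=cv2.INTER_CUBIC)
    for l in L:
        q=(proj(c,bw(p,l))-[r0,c0]+.5)*4
        cv2.line(im,tuple(int(v) for v in q[0][::-1]),tuple(int(v) for v in q[1][::-1]),(255,0,0),1)
    cv2.imwrite(f"pics/fit_{c}.png",im)
E
```

```text
[ 0.60915759 -0.16022037 -0.11030563] 11.071797153562883 [-0.5 -0.5  0.4 -1.7 -0.5 -0.8 -1.8  4.   2.7  0.2 -1.1 -0.1  0.2  0.9
  1.9 -2. ]
[ 0.60915759 -0.16022037 -0.11030554] 11.071797153611902 [-0.5 -0.5  0.4 -1.7 -0.5 -0.8 -1.8  4.   2.7  0.2 -1.1 -0.1  0.2  0.9
  1.9 -2. ]
[ 0.6091576  -0.16022045 -0.11030758] 11.071797153447601 [-0.5 -0.5  0.4 -1.7 -0.5 -0.8 -1.8  4.   2.7  0.2 -1.1 -0.1  0.2  0.9
  1.9 -2. ]
tall [0.40717099 0.36553663 0.02      ] [0.432451   0.37675897 0.02      ] [0.4187517  0.36731197 0.02237038]
salt [0.41062301 0.22456957 0.02      ] [0.40575964 0.23384224 0.02      ] [0.40107203 0.23035627 0.0280012 ]
garlic [0.51617251 0.23902514 0.02      ] [0.53469557 0.20895385 0.02      ] [ 0.55210714  0.21996957 -0.00690451]
lemon [0.52794021 0.38995233 0.02      ] [0.53541238 0.39762919 0.02      ] [0.5281673  0.3923338  0.02410268]
board [4.65630296e-01 3.28472976e-01 1.11022302e-16] [0.47820327 0.3456119  0.        ] [0.46322445 0.33489178 0.01048757]
mug [ 0.32172699 -0.31334877  0.        ] mill [ 0.32271254 -0.49552982  0.        ]
```

View pics/fit_top.png

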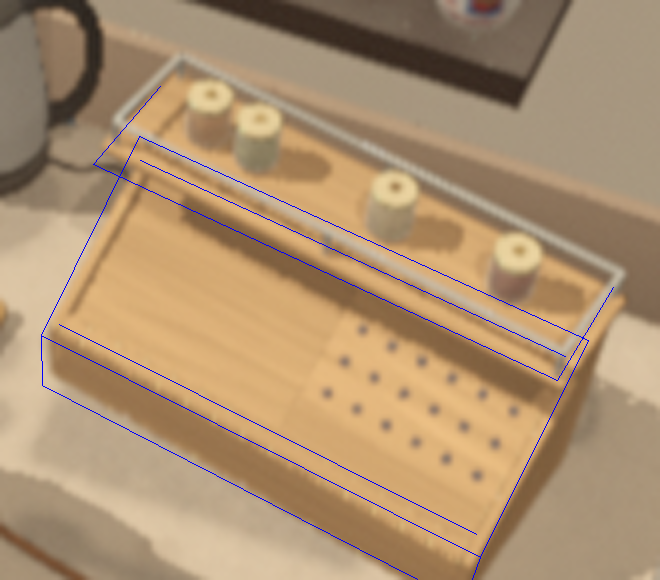

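The top overlay shows the fit is within about 2 px. The bin's front-left slope corner is at about (192.5, 257), and the model sits about 1 px too far left. I'll refine it on the image edges.

```bash
cat > ref.py <<'E'
from h import *
from scipy.optimize import minimize
from scipy.ndimage import map_coordinates
def su(u,d=0): t=np.radians(35);return (-.11+u*np.cos(t)-d*np.sin(t)*-1*-1,.085+u*np.sin(t)+d*np.cos(t))
f=lambda P,a,b:[(P[0],a,P[1]),(P[0],b,P[1])]
F,S=(-.11,.085),(-.015,.25)
top=[f(F,-.24,.24),f((-.11,0),-.24,.24),f(S,-.23,.23),[(-.11,.24,.085),(.0,.24,.162)],[(-.11,-.24,.085),(-.02,-.24,.148)],[(-.11,.24,0),(-.11,.24,.085)]]
sc=[f(F,-.1,.24),f((-.11,0),0,.24),f(S,-.1,.23),[(-.11,.24,.085),(.0,.24,.162)],[(-.11,.24,0),(-.11,.24,.085)],[(-.11,.24,0),(.1,.24,0)]]
G={}
for c in C:
    g=cv2.cvtColor(arm.get_image(c),cv2.COLOR_RGB2LAB).astype(float)
    m=0
    for k in range(3):
        b=cv2.GaussianBlur(g[...,k],(0,0),1.0);m=m+cv2.Sobel(b,6,1,0)**2+cv2.Sobel(b,6,0,1)**2
    G[c]=np.minimum(np.sqrt(m),80)
def score(p,cams=("scene","top")):
    s=0
    for c,L in(("scene",sc),("top",top)):
        if c not in cams: continue
        for a,b in L:
            q=proj(c,bw(p,np.linspace(a,b,40)));s+=map_coordinates(G[c],q.T,order=1).mean()
    return -s
p0=np.load("bin.npy")
for cams in(("scene",),("top",),("scene","top")):
    best=None
    for dx in(-.008,-.004,0,.004,.008):
        for dy in(-.008,-.004,0,.004,.008):
            for dr in(-.03,-.015,0,.015,.03):
                q=p0+[dx,dy,dr];v=score(q,cams)
                if best is None or v<best[0]:best=(v,q)
    r=minimize(score,best[1],args=(cams,),method="Nelder-Mead",options=dict(initial_simplex=[best[1]+d for d in([0,0,0],[.003,0,0],[0,.003,0],[0,0,.01])]))
    print(cams,r.x,r.fun,score(p0,cams))
np.save("bin.npy",r.x);p=r.x
for c,(r0,r1,c0,c1),L in(("scene",(110,230,210,350),sc),("top",(110,255,245,410),top)):
    im=cv2.resize(arm.get_image(c)[r0:r1,c0:c1,::-1],None,fx=4,fy=4,interpolation=cv2.INTER_CUBIC)
    if c=="top": im=im[::1]
    for l in L:
        q=(proj(c,bw(p,l))-[r0,c0]+.5)*4
        cv2.line(im,tuple(int(v) for v in q[0][::-1]),tuple(int(v) for v in q[1][::-1]),(255,0,0),1)
    cv2.imwrite(f"pics/fit2_{c}.png",im)
A=cv2.imread("pics/fit2_scene.png");B=cv2.imread("pics/fit2_top.png")
h=600;A=cv2.resize(A,(400,343));B=cv2.resize(B,(400,352));cv2.imwrite("pics/fit2.png",np.hstack([np.vstack([A,np.zeros((9,400,3),np.uint8)]),B]))
E
python3 ref.py
```

```text
('scene',) [ 0.60730756 -0.16540967 -0.1712861 ] -429.5085760164028 -389.20831370566026
('top',) [ 0.61030616 -0.16929693 -0.17707408] -457.1173228779683 -358.78566122562694
('scene', 'top') [ 0.60978877 -0.16693603 -0.17103454] -880.8531574044624 -747.9939749312872
```

View pics/fit2.png

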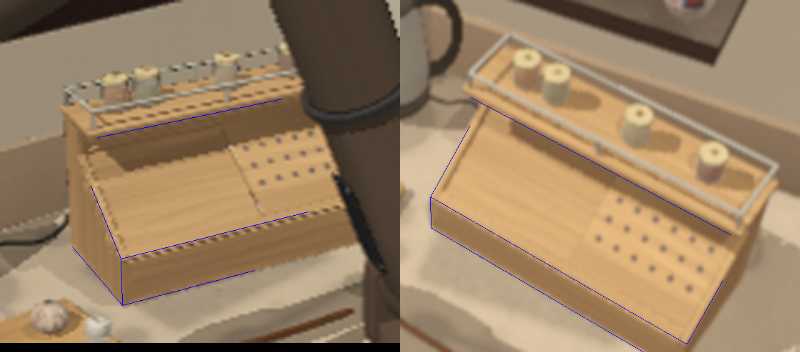

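The refined overlay follows the bin's edges in both views. Its bin pose is (0.610, -0.167) with yaw -0.171. The moves only shift and roll the tool, so it stays vertical. I'll press low on the panel, in front of the shelf.

```bash
cat > go.py <<'E'
# usage: go.py bin bx by tipz | go.py world x y tipz  -> delta in tool axes + roll to align tool y with bin y
import sys;from h import *
p=np.load("bin.npy");s=arm.observe();M=R.from_rotvec(s["ee_rot"]).as_matrix()
if len(sys.argv)>4:
    a=np.array([float(v) for v in sys.argv[2:5]]);w=bw(p,a)[0] if sys.argv[1]=="bin" else a
    w[2]+=.178;print("delta",np.round(M.T@(w-s["position"]),4))
    by=np.array([-np.sin(p[2]),np.cos(p[2]),0]);e=M.T@by;print("roll",round(np.arctan(-e[0]/e[1]),4))
q=s["position"];d=q-[p[0],p[1],0];c,n=np.cos(p[2]),np.sin(p[2])
print("t",round(s["clock"],2),"tip bin",np.round([c*d[0]+n*d[1],-n*d[0]+c*d[1],q[2]-.178],4),"pos",np.round(q,4),"z-axis",np.round(M[:,2],3),"F",np.round(s["force"],1),"w",round(s["width"],3),s["gripper_force"])
E
python3 go.py bin -.072 .205 .226
```

```text
delta [-0.5223 -0.3828  0.0007]
roll -0.1809
t 1.7 tip bin [-0.5169  0.6755  0.2268] pos [0.2154 0.5867 0.4048] z-axis [ 0.  0. -1.] F [-0.2  0.3 -0.3] w 1.0 0.0
```

```bash
python3 -m inch '-0.04 -0.029 0 0 0; -0.08 -0.058 0 0 0; -0.12 -0.087 0 0 0; -0.16 -0.116 0 0 0; -0.2 -0.145 0 0 0'
python3 -m inch '-0.04 -0.029 0 0 0; -0.08 -0.058 0 0 0; -0.12 -0.087 0 0 0; -0.16 -0.116 0 0 0; -0.2 -0.145 0 0 0'
python3 go.py bin -.072 .205 .16
```

```text
clock: 2.2
position: [0.354, 0.3799, 0.405]
ee_rot: [0.55, 3.093, 0.001]
force: [0.5, 0.4, -0.0]
width: 0.611
gripper_force: 0.0
clock: 2.7
position: [0.4917, 0.1748, 0.4051]
ee_rot: [0.549, 3.093, 0.001]
force: [0.9, 1.5, 0.4]
width: 0.178
gripper_force: 0.0
delta [-0.1209 -0.0915  0.0671]
roll -0.1806
t 2.7 tip bin [-0.1745  0.3167  0.2271] pos [0.4917 0.1748 0.4051] z-axis [ 0.001  0.001 -1.   ] F [0.9 1.5 0.4] w 0.178 0.0
```

```bash
python3 -m inch '-0.04 -0.03 0 -0.09 0; -0.08 -0.06 0 -0.18 0; -0.121 -0.091 0 -0.18 0; -0.121 -0.091 0.035 -0.18 0; -0.121 -0.091 0.067 -0.18 0'
python3 -m inch '0 0 0 0 0;0 0 0 0 0'
python3 go.py bin -.072 .205 .112
```

```text
clock: 3.2
position: [0.5742, 0.0471, 0.3375]
ee_rot: [0.276, 3.127, 0.0]
force: [-0.7, 0.5, 0.6]
width: 0.006
gripper_force: 0.0
clock: 3.4
position: [0.5732, 0.0497, 0.3381]
ee_rot: [-0.269, -3.129, 0.0]
force: [0.5, 0.5, 0.9]
width: 0.006
gripper_force: 0.0
delta [-0.001  -0.0023  0.0481]
roll -0.0005
t 3.4 tip bin [-0.073   0.2073  0.1601] pos [0.5732 0.0497 0.3381] z-axis [-0.001 -0.    -1.   ] F [0.5 0.5 0.9] w 0.006 0.0
```

```bash
python3 - <<'E'
from h import *
p=np.load("bin.npy");o=[]
for c,P in(("scene",[-.06,.2,.16]),("top",[-.06,.2,.16])):
    r,q=proj(c,bw(p,P))[0].astype(int);im=arm.get_image(c)
    q=min(max(q,67),444);r=min(max(r,67),316)
    o.append(cv2.resize(im[r-67:r+67,q-67:q+67,::-1],(400,400),interpolation=cv2.INTER_CUBIC))
cv2.imwrite("pics/press.png",np.hstack(o))
E
```

```text
(no output)
```

View pics/press.png

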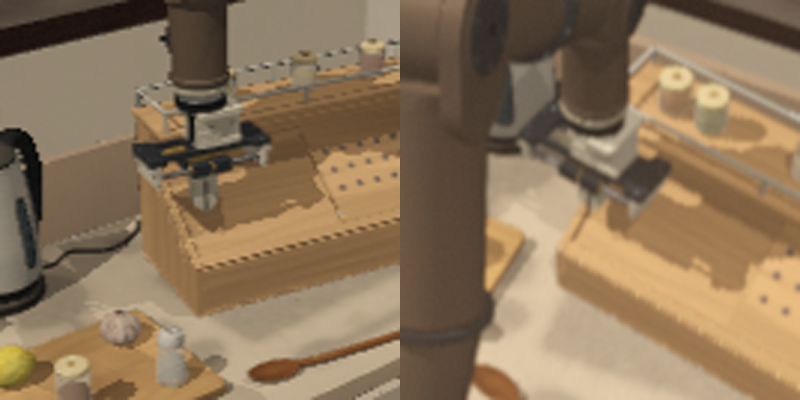

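The tool hangs vertically over the panel's left part, with closed fingertips at about (170, 245) in the scene view. The wrist and gripper body clear the shelf edge. Now I'll lower until contact.

```bash
python3 -m inch '0 0.003 0.02 0 0;0 0.003 0.042 0 0;0 0.003 0.042 0 0'
for i in 1 2; do :; done; python3 -m inch '0 0 0.003 0 0;0 0 0.003 0 0' ; python3 -m inch '0 0 0.003 0 0;0 0 0.003 0 0'; python3 go.py
```

```text
clock: 3.8
position: [0.5732, 0.053, 0.2952]
ee_rot: [-0.268, -3.129, 0.0]
force: [0.6, 0.7, 0.4]
width: 0.002
gripper_force: 0.0
clock: 4.0
position: [0.5742, 0.0525, 0.2941]
ee_rot: [0.269, 3.128, 0.001]
force: [-0.3, -1.2, 0.2]
width: 0.003
gripper_force: 0.0
clock: 4.2
position: [0.5738, 0.0525, 0.2902]
ee_rot: [0.27, 3.129, 0.0]
force: [-0.4, 0.1, -0.2]
width: 0.004
gripper_force: 0.0
t 4.2 tip bin [-0.0728  0.2101  0.1122] pos [0.5738 0.0525 0.2902] z-axis [ 0.001  0.    -1.   ] F [-0.4  0.1 -0.2] w 0.004 0.006834925391103752
```

```bash
python3 -m inch '0 -0.006 0 0 0;0 -0.006 0.002 0 0;0 -0.006 0.002 0 0'
python3 -m inch '0 0 0.002 0 0;0 0 0.002 0 0' ; python3 -m inch '0 0 0.002 0 0;0 0 0.002 0 0'; python3 go.py
```

```text
clock: 4.5
position: [0.5729, 0.0457, 0.2887]
ee_rot: [0.271, 3.129, -0.0]
force: [-1.4, -1.3, 9.5]
width: 0.005
gripper_force: 4.8
clock: 4.7
position: [0.5731, 0.0456, 0.288]
ee_rot: [0.271, 3.128, 0.001]
force: [-7.6, -2.1, 24.1]
width: 0.001
gripper_force: 11.9
clock: 4.9
position: [0.5731, 0.0455, 0.2875]
ee_rot: [0.272, 3.127, 0.002]
force: [-13.6, -3.2, 39.9]
width: 0.0
gripper_force: 19.9
t 4.9 tip bin [-0.0723  0.2031  0.1095] pos [0.5731 0.0455 0.2875] z-axis [ 0.003  0.001 -1.   ] F [-13.6  -3.2  39.9] w 0.0 19.903013817965984
```

```bash
python3 -m inch '0 0 -0.003 0 0;0 0 -0.003 0 0'
python3 -m inch '0 -0.005 0 0 0;0 -0.015 0 0 0;0 -0.025 0 0 0;0 -0.035 0 0 0; 0 -0.045 0 0 0'; python3 go.py
```

```text
clock: 5.1
position: [0.5729, 0.0457, 0.2884]
ee_rot: [0.271, 3.128, 0.0]
force: [-4.4, -1.2, 14.8]
width: 0.003
gripper_force: 7.3
clock: 5.6
position: [0.5654, 0.0025, 0.2884]
ee_rot: [0.269, 3.128, 0.003]
force: [-3.8, 4.2, 15.7]
width: 0.006
gripper_force: 7.5
t 5.6 tip bin [-0.0726  0.1594  0.1104] pos [0.5654 0.0025 0.2884] z-axis [ 0.003  0.002 -1.   ] F [-3.8  4.2 15.7] w 0.006 7.515260707587004
```

```bash
python3 -m inch '0 -0.01 0 0 0;0 -0.02 0 0 0;0 -0.03 0 0 0;0 -0.04 0 0 0; 0 -0.05 0 0 0'; python3 -m inch '0 -0.01 0 0 0;0 -0.02 0 0 0;0 -0.03 0 0 0;0 -0.04 0 0 0; 0 -0.05 0 0 0'; python3 go.py
```

```text
clock: 6.1
position: [0.5568, -0.0469, 0.2884]
ee_rot: [0.269, 3.128, 0.003]
force: [-3.4, 3.1, 15.9]
width: 0.004
gripper_force: 7.7
clock: 6.6
position: [0.5482, -0.0963, 0.2884]
ee_rot: [0.269, 3.128, 0.002]
force: [-3.6, 3.4, 16.2]
width: 0.003
gripper_force: 7.9
t 6.6 tip bin [-0.0727  0.0591  0.1104] pos [ 0.5482 -0.0963  0.2884] z-axis [ 0.002  0.001 -1.   ] F [-3.6  3.4 16.2] w 0.003 7.8750754706561565
```

```bash
python3 -m inch '0 -0.01 0 0 0;0 -0.02 0 0 0;0 -0.03 0 0 0;0 -0.04 0 0 0; 0 -0.047 0 0 0'; python3 -m inch '0 -0.004 0 0 0;0 -0.006 0 0 0;0 -0.006 0 0 0'; python3 go.py; python3 -m inch '0 0 -0.05 0 0;0 0 -0.09 0 0;0.05 0 -0.09 0 0.09; 0.10 0 -0.09 0 0.09;0.15 0 -0.09 0 0.09'
python3 - <<'E'
from h import *
p=np.load("bin.npy");o=[]
for c in("scene","top"):
    r,q=proj(c,bw(p,[0,.1,.1]))[0].astype(int);im=arm.get_image(c)
    cv2.imwrite(f"pics/open_{c}_full.png",im[...,::-1])
    o.append(cv2.resize(im[r-67:r+67,q-67:q+67,::-1],(400,400),interpolation=cv2.INTER_CUBIC))
    for n in("back_jar","side_jar","tall_jar","panel_face","salt","garlic","lemon"):
        print(c,n,[(np.round(d["point"],1).tolist(),round(d["conf"],2)) for d in arm.place_of(c,n)])
cv2.imwrite("pics/open.png",np.hstack(o))
E
```

```text
clock: 7.1
position: [0.5401, -0.1432, 0.2884]
ee_rot: [0.27, 3.128, 0.001]
force: [-4.2, 3.1, 16.4]
width: 0.004
gripper_force: 7.8
clock: 7.4
position: [0.5393, -0.1476, 0.2883]
ee_rot: [0.268, 3.128, 0.004]
force: [-3.6, 6.9, 16.0]
width: 0.005
gripper_force: 8.1
t 7.4 tip bin [-0.0728  0.007   0.1103] pos [ 0.5393 -0.1476  0.2883] z-axis [ 0.002  0.002 -1.   ] F [-3.6  6.9 16. ] w 0.005 8.059257762506604
clock: 7.9
position: [0.3892, -0.1229, 0.3767]
ee_rot: [0.27, 3.129, -0.0]
force: [0.3, 0.1, 0.8]
width: 0.218
gripper_force: 0.0
scene back_jar [([191.1, 271.3], 0.62)]
scene side_jar [([226.7, 226.6], 0.71)]
scene tall_jar [([281.9, 170.0], 0.9), ([269.2, 153.9], 0.75), ([251.2, 213.0], 0.72), ([285.7, 147.6], 0.71)]
scene panel_face [([239.2, 243.0], 0.18)]
scene salt [([240.4, 242.4], 0.63)]
scene garlic [([225.2, 225.3], 0.68)]
scene lemon [([150.6, 286.5], 0.6), ([240.4, 188.8], 0.57)]
top back_jar []
top side_jar []
top tall_jar [([195.4, 137.4], 0.79), ([196.3, 182.7], 0.54), ([180.0, 149.3], 0.46), ([182.1, 134.4], 0.44)]
top panel_face []
top salt []
top garlic []
top lemon []
```

View pics/open.png

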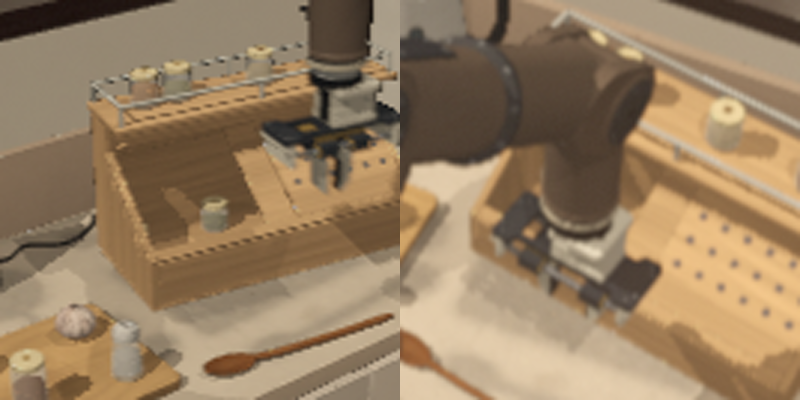

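The panel is open. One small jar shows inside at crop (215, 213) in the scene view, and the other is hidden. I'll locate the tall jar from its silhouettes and work out the back jar's place.

```bash
cat > cyl.py <<'E'
from h import *
def cm(c,x,y,z0,r,h):
    a=np.linspace(0,2*np.pi,40);P=np.r_[np.c_[x+r*np.cos(a),y+r*np.sin(a),0*a+z0],np.c_[x+r*np.cos(a),y+r*np.sin(a),0*a+z0+h]]
    q=proj(c,P)[:,::-1];m=np.zeros((384*4,512*4),np.uint8);cv2.fillConvexPoly(m,cv2.convexHull(((q+.5)*4).astype(np.int32)),255)
    return cv2.resize(m,(512,384),interpolation=cv2.INTER_AREA)/255.
def fit(c,m,z0,r,h,x,y):
    from scipy.optimize import minimize
    f=lambda v:np.abs(cm(c,v[0],v[1],z0,r,h)-m).sum()
    o=minimize(f,[x,y],method="Nelder-Mead",options=dict(initial_simplex=[[x,y],[x+.008,y],[x,y+.008]],xatol=2e-4));return o.x,o.fun,m.sum()
E
python3 - <<'E'
from cyl import *
p=np.load("bin.npy")
def tobin(w): d=np.array(w[:2])-p[:2];c,s=np.cos(p[2]),np.sin(p[2]);return np.round([c*d[0]+s*d[1],-s*d[0]+c*d[1]],4)
for c in("scene","top"):
    for n,z,r,h,w in(("tall_jar",.02,.0235,.085,(.41,.367)),("salt",.02,.0225,.081,(.405,.228)),("back_jar",.01,.0225,.053,None)):
        for d in arm.silhouettes(c,n):
            g=ray(c,d["point"],z+h/2)[:2]
            print(c,n,np.round(d["point"],1),round(d["conf"],2),*[np.round(v,4) for v in fit(c,d["region"].astype(float),z,r,h,*g)],"bin",tobin(fit(c,d["region"].astype(float),z,r,h,*g)[0]))
print("bj",tobin(ray("scene",[191.1,271.3],.01)))
E
python3 go.py world .41 .367 .2
```

```text
scene tall_jar [273.6 149.3] 0.85 [0.3738 0.6344] 70.8941 320.0 bin [-0.3689  0.7495]
scene tall_jar [272.6 169.1] 0.72 [0.3305 0.5665] 48.0314 336.0 bin [-0.4001  0.6752]
scene tall_jar [259.3 155.5] 0.67 [0.4334 0.578 ] 92.3882 260.0 bin [-0.3006  0.7041]
scene tall_jar [239.7 209.2] 0.48 [0.4095 0.3662] 32.7059 284.0 bin [-0.2881  0.4912]
scene salt [230.9 242.5] 0.74 [0.4096 0.2174] 60.2039 192.0 bin [-0.2627  0.3447]
top tall_jar [186.9 134.8] 0.71 [0.346  0.5457] 24.8471 233.0 bin [-0.3812  0.6574]
top tall_jar [172.7 144.1] 0.68 [0.4448 0.5605] 46.2627 189.0 bin [-0.2864  0.6887]
top tall_jar [175.2 128.6] 0.51 [0.3821 0.6181] 57.6549 187.0 bin [-0.358   0.7349]
top tall_jar [190.8 181.2] 0.46 [0.4158 0.3713] 90.5765 151.0 bin [-0.2828  0.4973]
bj [0.0454 0.0654]
delta [ 0.065   0.4859 -0.0012]
roll -0.0008
t 9.0 tip bin [-0.2231  0.0062  0.1987] pos [ 0.391  -0.1229  0.3767] z-axis [ 0.  0. -1.] F [ 0.2  0.4 -0. ] w 0.977 0.0
```

```bash
python3 -m inch '0.007 0.048 0 0 0.09;0.013 0.096 0 0 0.09;0.02 0.144 0 0 0.09;0.026 0.192 0 0 0.09;0.032 0.24 0 0 0.09'
python3 -m inch '0.007 0.049 0 0 0.09;0.013 0.098 0 0 0.09;0.02 0.147 0 0 0.09;0.026 0.196 0 0 0.09;0.033 0.246 0 0 0.09'
python3 -m inch '0 0 0 0 0.09;0 0 0 0 0.09'
python3 - <<'E'
from cyl import *
p=np.load("bin.npy");o=[]
def tobin(w): d=np.array(w[:2])-p[:2];c,s=np.cos(p[2]),np.sin(p[2]);return np.round([c*d[0]+s*d[1],-s*d[0]+c*d[1]],4)
for c,P in(("scene",[-.25,.47,.1]),("top",[0,.1,.1])):
    r,q=proj(c,bw(p,P))[0].astype(int);im=arm.get_image(c);k=50 if c=="top" else 67
    o.append(cv2.resize(im[r-k:r+k,q-k:q+k,::-1],(400,400),interpolation=cv2.INTER_CUBIC))
    print(c,r,q)
    for n in ("back_jar","side_jar"):
        for d in arm.silhouettes(c,n): 
            if d["conf"]>.2: print(c,n,np.round(d["point"],1),round(d["conf"],2),"bin",tobin(fit(c,d["region"].astype(float),.01,.0225,.053,*ray(c,d["point"],.035)[:2])[0]))
        print([(np.round(d["point"],1).tolist(),round(d["conf"],2),tobin(ray(c,d["point"],.01))) for d in arm.place_of(c,n)])
cv2.imwrite("pics/hover.png",np.hstack(o))
E
python3 go.py world .41 .3665 .073
```

```text
clock: 9.5
position: [0.4002, 0.1209, 0.377]
ee_rot: [0.27, 3.129, 0.001]
force: [1.1, -0.3, 0.8]
width: 0.975
gripper_force: 0.0
clock: 10.0
position: [0.4099, 0.3685, 0.3767]
ee_rot: [0.27, 3.13, 0.0]
force: [0.9, 0.2, -0.9]
width: 0.979
gripper_force: 0.0
clock: 10.2
position: [0.4096, 0.3677, 0.3761]
ee_rot: [-0.266, -3.13, 0.001]
force: [0.6, -0.7, 0.5]
width: 0.984
gripper_force: 0.0
scene 226 212
scene back_jar [185.5 275.2] 0.4 bin [0.0628 0.0477]
[([188.5, 272.6], 0.5, array([0.0665, 0.0473]))]
scene side_jar [230.9 187.3] 0.25 bin [-0.1651  0.5435]
[([149.7, 294.2], 0.65, array([ 0.4513, -0.2985]))]
top 187 301
[]
top side_jar [180.  284.8] 0.7 bin [0.0434 0.2014]
[([181.2, 286.7], 0.5, array([0.0531, 0.2046]))]
delta [0.0002 0.0003 0.1259]
roll -0.0015
t 10.7 tip bin [-0.2874  0.4914  0.1989] pos [0.4102 0.3662 0.3769] z-axis [ 0.  0. -1.] F [-0.4  0.2 -0.5] w 0.981 0.0
```

View pics/hover.png

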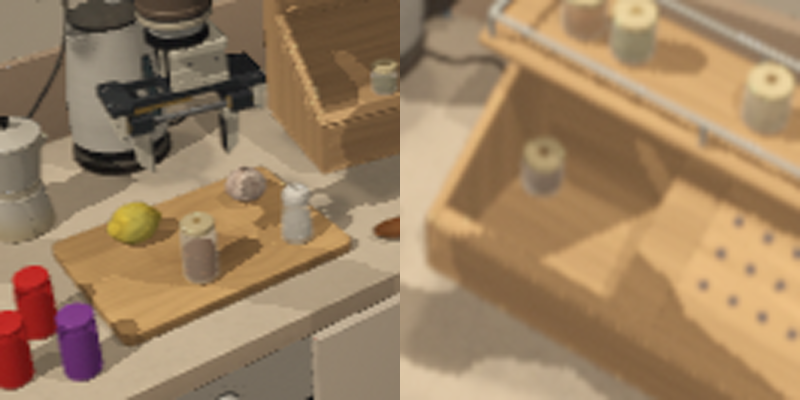

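The hover picture shows the tall jar at crop (248, 200) between the open fingers, with the other board items clear. In the top view the side jar stands at crop (165, 543), near the left wall; the area around bin y = 0.13 is free. Now I'll grasp.

```bash
python3 -m inch '0.004 0 0.04 0 0.09;0.004 0 0.08 0 0.09;0.004 0 0.11 0 0.09;0.004 0 0.12 0 0.09;0.004 0 0.12 0 0.09'
python3 go.py world .41 .3665 .079
python3 -m inch '0 0 0 0 0.03;0 0 0 0 0.03;0 0 0 0 0.03;0 0 0 0 0.03;0 0 0 0 0.03' 15
python3 -m inch '0 0 0 0 0.03;0 0 0 0 0.03;0 0 0 0 0.03' 15;python3 go.py
```

```text
clock: 11.2
position: [0.4059, 0.367, 0.2559]
ee_rot: [-0.27, -3.128, 0.003]
force: [-0.1, 0.2, 0.5]
width: 0.979
gripper_force: 0.0
delta [-0.0041  0.0002 -0.0012]
roll -0.0009
t 11.2 tip bin [-0.2918  0.4914  0.0779] pos [0.4059 0.367  0.2559] z-axis [-0.002 -0.002 -1.   ] F [-0.1  0.2  0.5] w 0.979 0.0
clock: 11.7
position: [0.4062, 0.3674, 0.2573]
ee_rot: [0.27, 3.129, 0.001]
force: [1.0, 1.0, -0.4]
width: 0.592
gripper_force: 0.0
clock: 12.0
position: [0.4062, 0.3672, 0.2569]
ee_rot: [0.27, 3.13, 0.0]
force: [0.3, 0.6, 3.5]
width: 0.507
gripper_force: 15.0
t 12.0 tip bin [-0.2915  0.4917  0.0789] pos [0.4062 0.3672 0.2569] z-axis [ 0.  0. -1.] F [0.3 0.6 3.5] w 0.507 14.995517581701279
```

```bash
python3 -m inch '0 0 -0.03 0 0.03;0 0 -0.06 0 0.03;0 0 -0.1 0 0.03;0 0 -0.14 0 0.03;0 0 -0.151 0 0.03' 20;
python3 go.py bin -.062 .129 .23
```

```text
clock: 12.5
position: [0.4066, 0.3679, 0.4117]
ee_rot: [0.269, 3.126, 0.007]
force: [0.8, 0.7, -2.2]
width: 0.506
gripper_force: 20.0
delta [-0.2296 -0.3633  0.0027]
roll -0.0009
t 12.5 tip bin [-0.2913  0.4924  0.2337] pos [0.4066 0.3679 0.4117] z-axis [ 0.004  0.004 -1.   ] F [ 0.8  0.7 -2.2] w 0.506 19.98509556055069
```

```bash
python3 -m inch '-0.015 -0.03 0 0 0.03;-0.035 -0.066 0 0 0.03;-0.055 -0.102 0 0 0.03;-0.075 -0.138 0 0 0.03;-0.095 -0.174 0 0 0.03'
python3 -m inch '-0.02 -0.036 0 0 0.03;-0.045 -0.072 0 0 0.03;-0.07 -0.108 0 0 0.03;-0.095 -0.144 0 0 0.03;-0.115 -0.175 0 0 0.03'
python3 -m inch '-0.01 -0.007 0 0 0.03;-0.0195 -0.0135 0 0 0.03;-0.0195 -0.0135 0 0 0.03;-0.0195 -0.0135 0 0 0.03'
python3 go.py bin -.062 .129 .071
python3 - <<'E'
from h import *
p=np.load("bin.npy");o=[]
for c,P in(("scene",[-.06,.13,.2]),("top",[-.06,.13,.2])):
    r,q=proj(c,bw(p,P))[0].astype(int);im=arm.get_image(c);k=67
    o.append(cv2.resize(im[r-k:r+k,q-k:q+k,::-1],(400,400),interpolation=cv2.INTER_CUBIC))
cv2.imwrite("pics/above.png",np.hstack(o))
E
```

```text
clock: 13.0
position: [0.4699, 0.1779, 0.4067]
ee_rot: [-0.269, -3.129, 0.001]
force: [0.8, -0.1, -2.5]
width: 0.508
gripper_force: 20.0
clock: 13.5
position: [0.5537, -0.015, 0.4066]
ee_rot: [-0.271, -3.129, 0.001]
force: [-0.3, 0.0, -2.2]
width: 0.508
gripper_force: 20.0
clock: 13.9
position: [0.57, -0.0277, 0.4072]
ee_rot: [-0.267, -3.129, -0.001]
force: [0.1, 0.5, -2.5]
width: 0.511
gripper_force: 20.0
delta [-0.0011 -0.0015  0.1582]
roll 0.0009
t 13.9 tip bin [-0.0629  0.1304  0.2292] pos [ 0.57   -0.0277  0.4072] z-axis [-0.001  0.001 -1.   ] F [ 0.1  0.5 -2.5] w 0.511 19.985957443714142
```

View pics/above.png

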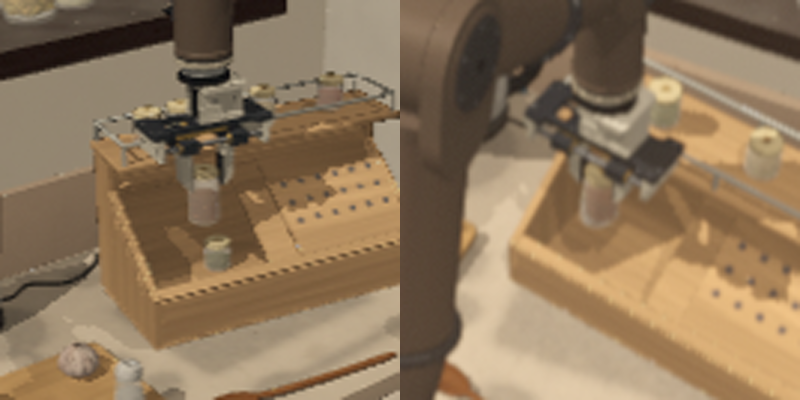

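The jar hangs upright over the opening, at crop (200, 203) in the scene view, and the shelf is clear of the wrist. Lowering it.

```bash
python3 -m inch '0 -0.001 0.03 0 0.03;0 -0.001 0.06 0 0.03;0 -0.001 0.09 0 0.03;0 -0.001 0.11 0 0.03;0 -0.001 0.11 0 0.03'
python3 -m inch '0 0 0.015 0 0.03;0 0 0.03 0 0.03;0 0 0.04 0 0.03;0 0 0.045 0 0.03;0 0 0.045 0 0.03'; python3 go.py
```

```text
clock: 14.5
position: [0.5687, -0.0289, 0.2952]
ee_rot: [-0.267, -3.125, 0.0]
force: [-0.3, -0.8, -2.9]
width: 0.504
gripper_force: 20.0
clock: 15.0
position: [0.5701, -0.0298, 0.2528]
ee_rot: [-0.269, -3.13, -0.0]
force: [0.4, 0.3, -1.6]
width: 0.51
gripper_force: 20.0
t 15.0 tip bin [-0.0625  0.1283  0.0748] pos [ 0.5701 -0.0298  0.2528] z-axis [-0.  0. -1.] F [ 0.4  0.3 -1.6] w 0.51 19.985202848911285
```

```bash
python3 -m inch '0 0 0.002 0 0.03;0 0 0.004 0 0.03;0 0 0.004 0 0.03'
python3 -m inch '0 0 0.001 0 0.03;0 0 0.002 0 0.03;0 0 0.002 0 0.03'; python3 go.py
```

```text
clock: 15.3
position: [0.5701, -0.0301, 0.2489]
ee_rot: [0.27, 3.13, 0.0]
force: [0.7, 0.2, -2.0]
width: 0.509
gripper_force: 20.0
clock: 15.6
position: [0.5702, -0.0302, 0.2471]
ee_rot: [0.27, 3.129, 0.0]
force: [-1.9, -0.0, 3.1]
width: 0.512
gripper_force: 20.0
t 15.6 tip bin [-0.0622  0.128   0.0691] pos [ 0.5702 -0.0302  0.2471] z-axis [ 0.001  0.    -1.   ] F [-1.9 -0.   3.1] w 0.512 19.99231070280075
```

The jar touches the floor at about bin x = -0.058. I'll release it and draw the open fingers forward past its sides. Then I'll lower them to push the jar back from low down.

```bash
python3 -m inch '0 0 0 0 0.05;0 0 0 0 0.06;0 0 0 0 0.07;0 0 0 0 0.07;0 0 0 0 0.07'
python3 -m inch '0.006 0.001 0 0 0.07;0.012 0.002 0 0 0.07;0.018 0.003 0 0 0.07;0.018 0.003 0.004 0 0.07;0.018 0.003 0.008 0 0.07'; python3 -m inch '0 0 0.002 0 0.07;0 0 0.004 0 0.07;0 0 0.004 0 0.07'; python3 go.py
```

```text
clock: 16.1
position: [0.5701, -0.0301, 0.2467]
ee_rot: [0.27, 3.13, 0.0]
force: [0.3, -0.9, 0.6]
width: 0.756
gripper_force: 0.0
clock: 16.6
position: [0.5558, -0.0245, 0.241]
ee_rot: [0.269, 3.12, 0.001]
force: [9.7, -2.3, 6.4]
width: 0.763
gripper_force: 5.1
clock: 16.9
position: [0.5559, -0.0244, 0.2368]
ee_rot: [0.269, 3.12, 0.001]
force: [11.0, -2.9, 4.5]
width: 0.766
gripper_force: 5.6
t 16.9 tip bin [-0.0773  0.1313  0.0588] pos [ 0.5559 -0.0244  0.2368] z-axis [ 0.01 -0.   -1.  ] F [11.  -2.9  4.5] w 0.766 5.58663060888648
```

```bash
python3 -m inch '-0.004 0 0 0 0.07;-0.006 0 0 0 0.07;-0.006 0 0 0 0.07'; python3 go.py;  python3 -m inch '0 0 0.003 0 0.07;0 0 0.006 0 0.07;0 0 0.006 0 0.07';python3 -m inch '0 0 0.003 0 0.07;0 0 0.006 0 0.07;0 0 0.006 0 0.07'; python3 go.py
```

```text
clock: 17.2
position: [0.5583, -0.025, 0.2344]
ee_rot: [-0.269, -3.129, -0.0]
force: [-0.8, 0.3, -0.3]
width: 0.76
gripper_force: 0.0
t 17.2 tip bin [-0.0749  0.1311  0.0564] pos [ 0.5583 -0.025   0.2344] z-axis [-0.001  0.    -1.   ] F [-0.8  0.3 -0.3] w 0.76 0.0011225171433437708
clock: 17.5
position: [0.5583, -0.0251, 0.228]
ee_rot: [-0.269, -3.129, 0.0]
force: [-0.2, -0.0, 0.1]
width: 0.758
gripper_force: 0.0
clock: 17.8
position: [0.5585, -0.0251, 0.2222]
ee_rot: [-0.269, -3.129, 0.0]
force: [0.7, -0.5, 0.5]
width: 0.761
gripper_force: 0.0
t 17.8 tip bin [-0.0747  0.131   0.0442] pos [ 0.5585 -0.0251  0.2222] z-axis [-0.001 -0.    -1.   ] F [ 0.7 -0.5  0.5] w 0.761 0.0
```

```bash
python3 -m inch '0 0 0 0 0.046;0 0 0 0 0.046;0 0 0 0 0.046;0 0 0 0 0.046' 5; python3 -m inch '-0.003 0 0 0 0.046;-0.006 0 0 0 0.046;-0.009 0 0 0 0.046;-0.012 0 0 0 0.046;-0.014 0 0 0 0.046'; python3 go.py
```

```text
clock: 18.2
position: [0.5587, -0.0255, 0.2228]
ee_rot: [0.27, 3.13, -0.001]
force: [-0.5, -1.8, 1.2]
width: 0.512
gripper_force: 0.8
clock: 18.7
position: [0.5725, -0.0275, 0.2229]
ee_rot: [-0.269, -3.129, -0.0]
force: [-4.6, 0.1, 5.8]
width: 0.502
gripper_force: 5.1
t 18.7 tip bin [-0.0604  0.1311  0.0449] pos [ 0.5725 -0.0275  0.2229] z-axis [-0.001  0.    -1.   ] F [-4.6  0.1  5.8] w 0.502 5.079858675599098
```

```bash
python3 -m inch '0 0 0 0 0.066;0 0 0 0 0.066;0 0 0 0 0.066;0.007 0 0 0 0.066;0.013 0 0 0 0.066' 5; python3 -m inch '0 0 0 0 0.03;0 0 0 0 0.03;0 0 0 0 0.03;0 0 0 0 0.03'; python3 go.py
python3 - <<'E'
from cyl import *
p=np.load("bin.npy")
def tobin(w): d=np.array(w[:2])-p[:2];c,s=np.cos(p[2]),np.sin(p[2]);return np.round([c*d[0]+s*d[1],-s*d[0]+c*d[1]],4)
for c in C:
    arm.get_image(c)
    print(c,[(np.round(d["point"],1).tolist(),round(d["conf"],2),tobin(ray(c,d["point"],.01))) for d in arm.place_of(c,"tall_jar")])
E
```

```text
clock: 19.2
position: [0.5591, -0.0252, 0.2226]
ee_rot: [-0.27, -3.13, -0.0]
force: [-0.0, -0.9, 0.0]
width: 0.72
gripper_force: 0.0
clock: 19.6
position: [0.5599, -0.0254, 0.2228]
ee_rot: [0.27, 3.13, -0.0]
force: [0.3, 0.1, 0.7]
width: 0.46
gripper_force: 4.6
t 19.6 tip bin [-0.0732  0.131   0.0448] pos [ 0.5599 -0.0254  0.2228] z-axis [ 0. -0. -1.] F [0.3 0.1 0.7] w 0.46 4.6020083874464035
scene [([283.4, 151.1], 0.91, array([-0.3581,  0.7418])), ([267.1, 158.2], 0.78, array([-0.2817,  0.7003])), ([281.9, 172.5], 0.56, array([-0.3841,  0.6721]))]
top [([193.0, 137.4], 0.65, array([-0.3696,  0.6764])), ([176.5, 149.3], 0.56, array([-0.2745,  0.6996])), ([184.7, 134.2], 0.51, array([-0.3455,  0.7197])), ([194.6, 198.6], 0.21, array([-0.2242,  0.4622]))]
```

```bash
python3 -m inch '-0.003 0 0 0 0.04;-0.006 0 0 0 0.04;-0.009 0 0 0 0.04;-0.011 0 0 0 0.04;-0.013 0 0 0 0.04'; python3 go.py
python3 -m inch '0 0 0 0 0.06;0 0 0 0 0.06;0.006 0 0 0 0.06;0.013 0 0 0 0.06;0.013 0 0 0 0.06' 5; python3 -m inch '0 0 0 0 0.02;0 0 0 0 0.02;0 0 0 0 0.02;0 0 0 0 0.02;0 0 0 0 0.02' 3; python3 go.py
```

```text
clock: 20.3
position: [0.5726, -0.0275, 0.2227]
ee_rot: [-0.269, -3.13, -0.0]
force: [-2.8, -0.2, 4.4]
width: 0.462
gripper_force: 5.3
t 20.3 tip bin [-0.0604  0.1311  0.0447] pos [ 0.5726 -0.0275  0.2227] z-axis [-0.  0. -1.] F [-2.8 -0.2  4.4] w 0.462 5.33053882420063
clock: 20.8
position: [0.5586, -0.0251, 0.2226]
ee_rot: [-0.269, -3.129, -0.0]
force: [0.3, 0.5, -0.9]
width: 0.651
gripper_force: 0.0
clock: 21.3
position: [0.5598, -0.0253, 0.2227]
ee_rot: [0.27, 3.13, 0.0]
force: [-0.4, -0.2, 0.5]
width: 0.266
gripper_force: 0.0
t 21.3 tip bin [-0.0734  0.131   0.0447] pos [ 0.5598 -0.0253  0.2227] z-axis [ 0.  0. -1.] F [-0.4 -0.2  0.5] w 0.266 0.0
```

```bash
python3 -m inch '-0.002 0 0 0 0.02;-0.005 0 0 0 0.02;-0.008 0 0 0 0.02;-0.011 0 0 0 0.02;-0.011 0 0 0 0.02' 8; python3 go.py
python3 -m inch '0.004 0 0 0 0.02;0.008 0 0 0 0.02;0.008 0 -0.02 0 0.02;0.008 0 -0.06 0 0.02;0.008 0 -0.1 0 0.02'; python3 -m inch '0 0 -0.03 0 0;0.04 0 -0.05 0 0;0.08 -0.04 -0.05 0 0;0.12 -0.08 -0.05 0 0;0.12 -0.12 -0.05 0 0';python3 go.py
python3 - <<'E'
from h import *
p=np.load("bin.npy");o=[]
def tobin(w): d=np.array(w[:2])-p[:2];c,s=np.cos(p[2]),np.sin(p[2]);return np.round([c*d[0]+s*d[1],-s*d[0]+c*d[1]],4)
for c in("scene","top"):
    r,q=proj(c,bw(p,[0,.1,.1]))[0].astype(int);im=arm.get_image(c)
    o.append(cv2.resize(im[r-55:r+55,q-55:q+55,::-1],(400,400),interpolation=cv2.INTER_CUBIC))
    for n in("back_jar","side_jar","tall_jar"):
        print(c,n,[(np.round(d["point"],1).tolist(),round(d["conf"],2),tobin(ray(c,d["point"],.01))) for d in arm.place_of(c,n)])
cv2.imwrite("pics/placed.png",np.hstack(o))
E
```

```text
clock: 21.8
position: [0.5711, -0.0273, 0.2227]
ee_rot: [0.27, 3.13, -0.0]
force: [-0.5, 0.0, -0.8]
width: 0.213
gripper_force: 0.4
t 21.8 tip bin [-0.0619  0.131   0.0447] pos [ 0.5711 -0.0273  0.2227] z-axis [ 0. -0. -1.] F [-0.5  0.  -0.8] w 0.213 0.39733048528432846
clock: 22.3
position: [0.5619, -0.0257, 0.3234]
ee_rot: [-0.269, -3.128, 0.0]
force: [1.6, -0.7, -0.9]
width: 0.213
gripper_force: 0.0
clock: 22.8
position: [0.4205, -0.1222, 0.3727]
ee_rot: [-0.264, -3.13, -0.002]
force: [1.6, -1.1, -0.8]
width: 0.005
gripper_force: 0.0
t 22.8 tip bin [-0.1941  0.0118  0.1947] pos [ 0.4205 -0.1222  0.3727] z-axis [-0.001  0.002 -1.   ] F [ 1.6 -1.1 -0.8] w 0.005 0.0
scene back_jar [([188.5, 272.2], 0.61, array([0.0675, 0.0491]))]
scene side_jar []
scene tall_jar [([284.4, 149.8], 0.82, array([-0.3612,  0.7469])), ([281.4, 170.0], 0.77, array([-0.3776,  0.6794])), ([269.3, 156.0], 0.65, array([-0.2905,  0.7103])), ([201.5, 268.7], 0.53, array([-0.04  ,  0.1225]))]
top back_jar []
top side_jar [([303.5, 375.3], 0.54, array([-0.2265, -0.3676])), ([181.7, 287.8], 0.49, array([0.0536, 0.1992]))]
top tall_jar [([193.4, 136.2], 0.67, array([-0.3741,  0.679 ])), ([198.7, 291.4], 0.61, array([-0.0132,  0.1357])), ([178.0, 148.0], 0.52, array([-0.2839,  0.6982])), ([175.1, 192.2], 0.38, array([-0.1593,  0.5546]))]
```

View pics/placed.png

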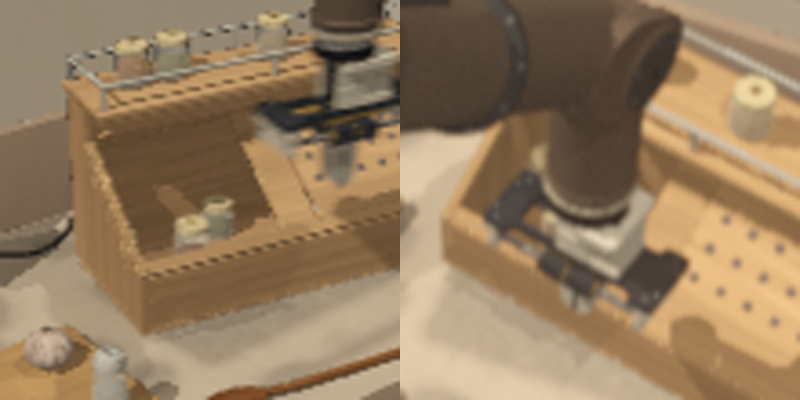

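The tall jar stands upright in the bin at scene crop (230, 192), with the back jar behind it. I'll check how far back it stands by comparing its lid with model predictions.

```bash
python3 - <<'E'
from cyl import *
p=np.load("bin.npy")
im=arm.get_image("scene");arm.get_image("top")
reg=[d["region"] for d in arm.silhouettes("scene","tall_jar") if abs(d["point"][1]-268)<12]
print("crop origin",proj("scene",bw(p,[0,.1,.1]))[0].astype(int)-55)
for m in reg: r,c=np.nonzero(m);print("obs top",r.min(),"cols",c.min(),c.max(),np.round(np.mean(c),1),"bot",r.max())
for x in(-.052,-.046,-.04,-.034,-.028):
    w=bw(p,[x,.129,0])[0];m=cm("scene",w[0],w[1],.01,.0235,.085)>.5;r,c=np.nonzero(m)
    print(x,"top",r.min(),"cols",c.min(),c.max(),"lid centre",np.round(proj("scene",bw(p,[x,.129,.095])),1), [round(float(np.abs(m[:cut]*1.-k[:cut]).sum()),0) for k in reg for cut in [np.nonzero(k)[0].max()+1]])
r0,c0=proj("scene",bw(p,[-.035,.129,.09]))[0].astype(int)
print(cv2.cvtColor(im,cv2.COLOR_RGB2GRAY)[r0-9:r0+9,c0-11:c0+12])
print(r0-9,c0-11)
E
```

```text
crop origin [125 214]
-0.052 top 185 cols 264 273 lid centre [[187.1 268.5]] []
-0.046 top 184 cols 263 273 lid centre [[186.5 267.9]] []
-0.04 top 184 cols 262 272 lid centre [[186.  267.3]] []
-0.034 top 183 cols 262 272 lid centre [[185.5 266.7]] []
-0.028 top 183 cols 261 271 lid centre [[184.9 266.2]] []
[[ 83  83  98 103 103 101  99 100  87  81  81  82  83  81  82  81  78  79
   79  78  79  78  80]
 [ 81  81  96 102 102 101 103 103 104  89  83  81  80  78  77  78  81  87
   88  89  85  83  80]
 [ 81  80  95 102 104 105 105 105 103  88  81  81  80  80  81  91 104 107
  102 102 107 108  95]
 [ 82  82  82  97 103 104 102 102 102 102 101  89  81  81  90 105 113 105
   98 102 112 153 143]
 [ 82  81  82  82  95 101 102 102 101 101 100 100  87  80  87 104 156 168
  168 166 166 159 118]
 [ 81  81  79  80  79  93 100 100  99 100 101 102 102  90  91 145 164 160
  159 151 147 121  97]
 [ 78  78  78  77  79  78  93 100 101 104 106 107 109 107 125 138 150 152
  160 144 137 129 120]
 [ 78  78  78  78  78  80  80  97 109 128 135 154 165 154 153 138 134 133
  127 128 125 131 129]
 [ 79  79  78
[... 265 characters left out ...]
115 102  97]
 [ 82  81  82  82  81  81  82 137 160 173 172 170 165 151 124 101 102 111
  112 111 106  98 110]
 [ 82  81  81  80  82  81  95 129 147 168 162 154 145 134 140 139 128 118
  113 111 106 104 106]
 [ 80  81  81  80  83  84 101 129 141 150 153 154 152 165 166 157 140 126
  128 126 121 111 133]
 [ 83  84  86  87  87  87 101 130 139 144 158 157 155 161 162 156 144 138
  138 139 138 139 139]
 [ 87  87  86  87  88  88 101 132 135 122 116 115 111 109 115 136 138 138
  139 140 139 139 139]
 [ 88  86  86  87 102 109 118 122 119 118 118 117 117 123 130 139 141 140
  139 140 139 140 140]
 [106 107 107 109 110 112 119 122 122 129 135 141 141 141 141 141 141 141
  141 138 135 135 137]]
177 255
```

The lid centre at (185.7, 266.3) puts the jar at about bin x = -0.034, close to the -0.038 limit. I'll give it one more low push with closed fingers for margin.

```bash
python3 go.py bin -.074 .1305 .19
```

```text
delta [-0.1163  0.1183  0.0045]
roll 0.0008
t 23.35 tip bin [-0.1902  0.0121  0.1945] pos [ 0.4244 -0.1226  0.3725] z-axis [-0.  0. -1.] F [-0.  -0.3  0.8] w 0.003 0.0
```

```bash
python3 -m inch '-0.03 0.03 0 0 0;-0.06 0.06 0 0 0;-0.09 0.09 0 0 0;-0.1163 0.1183 0 0 0;-0.1163 0.1183 0 0 0';python3 -m inch '0 0 0 0 0;0 0 0 0 0;0 0 0.03 0 0;0 0 0.05 0 0;0 0 0.05 0 0';python3 go.py bin -.074 .1305 .045
```

```text
clock: 23.85
position: [0.5621, -0.0217, 0.3721]
ee_rot: [0.259, 3.13, 0.003]
force: [-1.4, -0.8, 0.4]
width: 0.002
gripper_force: 0.0
clock: 24.35
position: [0.557, -0.0277, 0.3206]
ee_rot: [-0.272, -3.125, 0.001]
force: [-0.8, 0.0, 0.4]
width: 0.009
gripper_force: 0.0
delta [-0.0022  0.0024  0.0976]
roll -0.0024
t 24.35 tip bin [-0.0757  0.1283  0.1426] pos [ 0.557  -0.0277  0.3206] z-axis [-0.005 -0.    -1.   ] F [-0.8  0.   0.4] w 0.009 0.0
```

```bash
python3 -m inch '-0.001 0.001 0.03 0 0;-0.001 0.001 0.05 0 0;-0.001 0.001 0.06 0 0;-0.001 0.001 0.06 0 0';python3 go.py bin -.074 .1305 .045
python3 -m inch '0 0 0.015 0 0;0 0 0.03 0 0;0 0 0.036 0 0;0 0 0.036 0 0';python3 go.py bin -.059 .1305 .045
```

```text
clock: 24.75
position: [0.5596, -0.0264, 0.2626]
ee_rot: [-0.271, -3.129, 0.0]
force: [0.4, -0.9, 0.3]
width: 0.004
gripper_force: 0.0
delta [0.0005 0.0005 0.0396]
roll -0.0016
t 24.75 tip bin [-0.0734  0.13    0.0846] pos [ 0.5596 -0.0264  0.2626] z-axis [-0.001 -0.    -1.   ] F [ 0.4 -0.9  0.3] w 0.004 0.0
clock: 25.15
position: [0.56, -0.026, 0.2271]
ee_rot: [-0.27, -3.13, 0.0]
force: [0.7, 0.0, -0.2]
width: 0.005
gripper_force: 0.0
delta [-0.014   0.0001  0.0041]
roll -0.001
t 25.15 tip bin [-0.073   0.1304  0.0491] pos [ 0.56   -0.026   0.2271] z-axis [-0. -0. -1.] F [ 0.7  0.  -0.2] w 0.005 0.0
```

```bash
python3 -m inch '-0.003 0 0.004 0 0;-0.006 0 0.004 0 0;-0.008 0 0.004 0 0;-0.01 0 0.004 0 0;-0.012 0 0.004 0 0';python3 go.py;python3 -m inch '-0.001 0 0 0 0;-0.002 0 0 0 0;-0.002 0 0 0 0';python3 go.py
python3 -m inch '0.004 0 0 0 0;0.01 0 0 0 0;0.012 0 -0.03 0 0;0.012 0 -0.08 0 0;0.012 0 -0.12 0 0';python3 -m inch '0 0 0 0 0;0 0 0 0 0';python3 go.py bin -.0728 .007 .15
```

```text
clock: 25.65
position: [0.5718, -0.0279, 0.2229]
ee_rot: [-0.27, -3.13, -0.0]
force: [-1.6, -0.1, 0.6]
width: 0.003
gripper_force: 0.9
t 25.65 tip bin [-0.0611  0.1305  0.0449] pos [ 0.5718 -0.0279  0.2229] z-axis [-0.  0. -1.] F [-1.6 -0.1  0.6] w 0.003 0.9357178397476673
clock: 25.95
position: [0.5728, -0.0281, 0.2225]
ee_rot: [-0.269, -3.128, -0.0]
force: [-0.5, -0.1, -0.6]
width: 0.004
gripper_force: 0.0
t 25.95 tip bin [-0.06    0.1305  0.0445] pos [ 0.5728 -0.0281  0.2225] z-axis [-0.002  0.    -1.   ] F [-0.5 -0.1 -0.6] w 0.004 0.0
clock: 26.45
position: [0.562, -0.0264, 0.3448]
ee_rot: [0.27, 3.128, 0.0]
force: [2.1, -0.2, 0.1]
width: 0.006
gripper_force: 0.0
clock: 26.65
position: [0.5622, -0.0263, 0.3439]
ee_rot: [0.269, 3.127, 0.001]
force: [-0.4, 0.4, -0.8]
width: 0.004
gripper_force: 0.0
delta [ 0.0019 -0.1235  0.0158]
roll -0.0009
t 26.65 tip bin [-0.0708  0.1305  0.1659] pos [ 0.5622 -0.0263  0.3439] z-axis [ 0.003  0.    -1.   ] F [-0.4  0.4 -0.8] w 0.004 0.0
```

```bash
python3 -m inch '0.002 -0.04 0 0 0;0.002 -0.08 0 0 0;0.002 -0.115 0 0 0;0.002 -0.1235 0.016 0 0;0.002 -0.1235 0.03 0 0';python3 -m inch '0 0 0.01 0 0;0 0 0.018 0 0;0 0 0.02 0 0;0 0 0.02 0 0';python3 go.py bin -.0728 .007 .1105
```

```text
clock: 27.15
position: [0.5377, -0.1501, 0.311]
ee_rot: [-0.276, -3.128, 0.002]
force: [-0.3, -0.8, -0.1]
width: 0.001
gripper_force: 0.0
clock: 27.55
position: [0.5389, -0.1471, 0.2924]
ee_rot: [-0.268, -3.129, -0.0]
force: [-0.3, -0.1, -0.8]
width: 0.005
gripper_force: 0.0
delta [-0.0004 -0.0004  0.0039]
roll -0.0001
t 27.55 tip bin [-0.0732  0.0074  0.1144] pos [ 0.5389 -0.1471  0.2924] z-axis [-0.001  0.    -1.   ] F [-0.3 -0.1 -0.8] w 0.005 0.0
```

```bash
python3 -m inch '0 0 0.002 0 0;0 0 0.004 0 0;0 0 0.004 0 0';python3 -m inch '0 0 0.001 0 0;0 0 0.0015 0 0;0 0 0.0015 0 0'
```

```text
clock: 27.85
position: [0.5391, -0.1475, 0.2892]
ee_rot: [0.269, 3.129, 0.0]
force: [-1.0, 0.1, 2.9]
width: 0.007
gripper_force: 1.4
clock: 28.15
position: [0.5393, -0.1476, 0.2886]
ee_rot: [0.269, 3.128, 0.0]
force: [-2.4, 2.3, 12.4]
width: 0.004
gripper_force: 5.8
```

```bash
python3 -m inch '0 0.003 0.0005 0 0;0 0.01 0.0005 0 0;0 0.02 0.0005 0 0;0 0.03 0.0005 0 0;0 0.04 0.0005 0 0';python3 -m inch '0 0.01 0 0 0;0 0.02 0 0 0;0 0.03 0 0 0;0 0.04 0 0 0;0 0.05 0 0 0';python3 go.py
```

```text
clock: 28.65
position: [0.546, -0.1088, 0.2884]
ee_rot: [0.271, 3.127, -0.001]
force: [-4.3, -1.3, 16.0]
width: 0.008
gripper_force: 7.4
clock: 29.15
position: [0.5546, -0.0594, 0.2884]
ee_rot: [0.271, 3.128, -0.001]
force: [-4.6, -2.8, 15.6]
width: 0.006
gripper_force: 7.5
t 29.15 tip bin [-0.0727  0.0965  0.1104] pos [ 0.5546 -0.0594  0.2884] z-axis [ 0.002 -0.001 -1.   ] F [-4.6 -2.8 15.6] w 0.006 7.487281523644924
```

```bash
python3 -m inch '0 0.01 0 0 0;0 0.02 0 0 0;0 0.03 0 0 0;0 0.04 0 0 0;0 0.05 0 0 0';python3 -m inch '0 0.01 0 0 0;0 0.02 0 0 0;0 0.03 0 0 0;0 0.04 0 0 0;0 0.05 0 0 0';python3 -m inch '0 0.003 0 0 0;0 0.005 0 0 0;0 0.005 0 0 0';python3 go.py;python3 -m inch '0 0.001 0 0 0;0 0.002 0 0 0;0 0.002 0 0 0'; python3 go.py
```

```text
clock: 29.65
position: [0.5632, -0.01, 0.2884]
ee_rot: [0.271, 3.128, -0.0]
force: [-4.4, -1.0, 15.5]
width: 0.006
gripper_force: 7.5
clock: 30.15
position: [0.5718, 0.0394, 0.2884]
ee_rot: [0.271, 3.128, -0.0]
force: [-3.4, -2.5, 15.7]
width: 0.01
gripper_force: 7.4
clock: 30.45
position: [0.5727, 0.0446, 0.2884]
ee_rot: [0.269, 3.128, 0.001]
force: [-4.4, -0.6, 14.8]
width: 0.004
gripper_force: 7.3
t 30.45 tip bin [-0.0726  0.2021  0.1104] pos [0.5727 0.0446 0.2884] z-axis [ 0.002  0.    -1.   ] F [-4.4 -0.6 14.8] w 0.004 7.262500086799264
clock: 30.75
position: [0.5728, 0.0452, 0.2884]
ee_rot: [0.272, 3.128, -0.002]
force: [-4.8, -4.5, 15.9]
width: 0.005
gripper_force: 7.7
t 30.75 tip bin [-0.0725  0.2027  0.1104] pos [0.5728 0.0452 0.2884] z-axis [ 0.002 -0.001 -1.   ] F [-4.8 -4.5 15.9] w 0.005 7.7498312294483185
```

```bash
python3 -m inch '0 0.001 0 0 0;0 0.002 0 0 0;0 0.002 0 0 0';python3 -m inch '0 0.001 0 0 0;0 0.002 0 0 0;0 0.002 0 0 0'; python3 go.py
python3 -m inch '0 0 -0.04 0 0;0 0 -0.08 0 0;0.05 0 -0.09 0 0;0.1 0 -0.09 0 0;0.15 0 -0.09 0 0'
python3 -m inch '0 0.049 0 0 0;0 0.098 0 0 0;0 0.147 0 0 0;0 0.196 0 0 0;0 0.24 0 0 0';python3 -m inch '0.03 0.03 0 0 0;0.05 0.07 0 0 0;0.05 0.1 0 0 0;0.05 0.1 0 0 0'
python3 - <<'E'
from h import *
p=np.load("bin.npy");o=[]
for c in("scene","top"):
    r,q=proj(c,bw(p,[0,.05,.13]))[0].astype(int);im=arm.get_image(c);k=60
    o.append(cv2.resize(im[r-k:r+k,q-k:q+k,::-1],(400,400),interpolation=cv2.INTER_CUBIC))
    print([(d["point"],d["conf"]) for d in arm.place_of(c,"panel_face")],proj(c,bw(p,PT["panel_face"])))
cv2.imwrite("pics/shut.png",np.hstack(o))
E
python3 go.py
```

```text
clock: 31.05
position: [0.5729, 0.046, 0.2882]
ee_rot: [0.273, 3.129, -0.004]
force: [-5.6, -7.9, 16.5]
width: 0.001
gripper_force: 8.1
clock: 31.35
position: [0.5728, 0.048, 0.2878]
ee_rot: [-0.273, -3.129, 0.004]
force: [-6.3, -9.3, 15.6]
width: 0.004
gripper_force: 7.6
t 31.35 tip bin [-0.073   0.2055  0.1098] pos [0.5728 0.048  0.2878] z-axis [-0.001 -0.003 -1.   ] F [-6.3 -9.3 15.6] w 0.004 7.601449890062213
clock: 31.85
position: [0.4247, 0.0761, 0.377]
ee_rot: [0.27, 3.129, 0.001]
force: [-0.2, 0.7, 0.6]
width: 0.008
gripper_force: 0.0
clock: 32.35
position: [0.4673, 0.3148, 0.3769]
ee_rot: [0.269, 3.13, 0.001]
force: [1.4, -0.3, 0.1]
width: 0.004
gripper_force: 0.0
clock: 32.75
position: [0.4337, 0.424, 0.3764]
ee_rot: [-0.261, -3.13, -0.004]
force: [-0.2, -0.8, -0.1]
width: 0.006
gripper_force: 0.0
[([176.8, 270.1], 0.7)] [[173.58865296 270.94851674]]
[([181.3, 296.6], 0.98)] [[183.39532442 300.42128394]]
t 32.95 tip bin [-0.2711  0.547   0.1986] pos [0.4357 0.4182 0.3766] z-axis [ 0.    -0.001 -1.   ] F [ 0.  -0.5  0.8] w 0.005 0.0
```

View pics/shut.png

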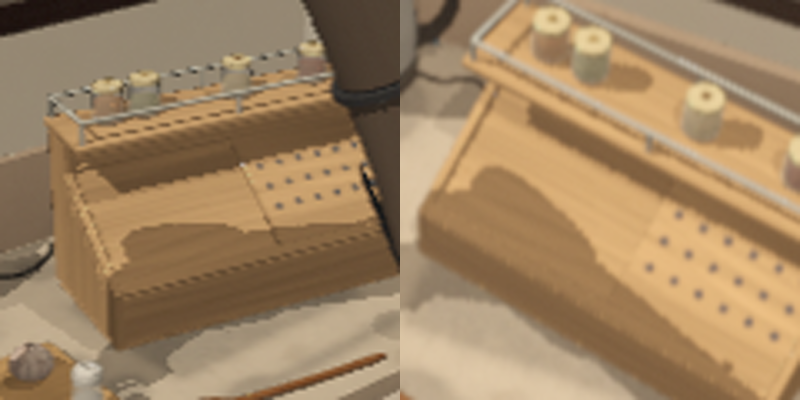

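The panel is shut: no gap shows at the left rail near scene crop (230, 100), and the force rose at the stop. The robot is clear of everything, so I'm handing in.

```bash
python3 -c "
from cell import arm
print(arm.sign_off())"
```

```text
the job is handed in; nothing more can be done
None
```

The tall jar was stood upright on the bin's floor and released, nothing else appeared disturbed, the panel was slid shut to its stop, and I handed the job in at about 33 s; no verdict was returned.

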